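Hold the reference ball in the shadow gauge on its carrying tray

ROBOT

A 6-joint arm with a two-finger parallel gripper is mounted at the origin on a cart in front of the work surface, level with it; the furniture and walls round the work are solid. World frame = base frame: x ahead of the robot, y to its left, z up, the work surface at z = 0. Lengths are in m, angles in rad, forces in N, time in s.
With the tool pointing down it reaches from about 0.35 to 0.775 m from the base axis. Payload 7.3 kg.
Tool frame: the origin (TCP) lies midway between the tips of the shut fingers; the grasp point (between the pads) lies 19 mm behind it (robot.grip_depth is the z of the grasp point in the tool frame, in m); z points along the fingers, y is the line along which they close (so a half turn about z gives the same grasp; the last joint's range is limited). The gripper opens to 92 mm and grips with 3 to 60 N. Pads are 19 mm wide; open, the fingers measure 130 mm over their backs; the gripper's body (75 mm by 190 mm) begins 47 mm behind the grasp point.
Start: joints at [-0.146, 0.342, 1.524, -0, 1.275, -0.146], TCP at [0.525, 0, 0.227] pointing down, gripper open.
Joint ranges: [-2.53, 2.53], [-0.77, 2.02], [0.04, 2.7], [-1, 4.14], [0.28, 2.66], [-3.11, 3.11]. Speed limits (rad/s): [2.57, 2.57, 3.14, 3.14, 3.14, 3.14].

INTERFACE

Orientations are given as [roll, pitch, yaw] about the fixed x, y, z axes, in that order (R = Rz(yaw) Ry(pitch) Rx(roll)).
In Python, from cell import robot, viewer gives the robot as it stands.
- The arm moves only by the tool step_arm, never from a script. Its argument "increments" is a list of rows, each an object with "delta_pos": the shift along the tool's x, y, z in cm, a list of three; "dr": the turn, a rotation vector about the tool's x, y, z in degrees, a list of three; "fingers": the closure, from -1 (fully open) to 1 (shut), so that 0 is half open. In form: [{"delta_pos": [tx, ty, tz], "dr": [wx, wy, wz], "fingers": fingers}, ...]. A call has exactly 5 rows; each row is the pose to reach, as a shift and turn from the pose commanded when the call began, along the tool's axes at that moment; what a row does not reach only later rows make up. A row lasts 1/8 s, in which the tool goes at most 62.5 mm and 10.7 degrees, less where a joint would pass 70% of its speed; a pose out of reach is approached as far as the arm can. A call with a gripper value outside its range is refused whole. The fingers move at their own pace and stop on an object; "newtons" is the grip in N (left out, the last holds). Time passes only in rows, so rows that repeat a pose let the fingers close, or fill a call up. It gives the time, the measured TCP pose, the force, the opening and the grip force at its end, in the units of the state.
- robot.observe(): the state, without advancing time (a new reading comes with each control period).
- viewer.read_camera(name): name is "scene" or "side" or "wrist"; returns the picture (400x640x3 uint8, red, green, blue); there is no depth.
- viewer.camera_params(name): a dict with "K" (3x3 intrinsics, pixels), "T" (4x4, takes a point from camera to world coordinates). Camera axes: x right, y down, z forward; pixel columns grow to the right and rows downward; lengths in m; the calibration is good to about 2 mm. The wrist camera is an equidistant fisheye: a pixel r from the principal point sees the ray r / f radians off the axis. A picture is of the moment at which its call begins: read the wrist's pose just before it. camera_params takes no time and is no camera call; for the wrist camera it gives the pose at the moment of the call.
- robot.hand_in(): hands the job in; it is judged then, once.
The state is a dict: "time": time; "qpos": joint angles; "qvel": joint speeds; "joint_efforts": joint torques, N m; "tool_pos": TCP position; "tool_rot": TCP orientation; "contact_force": force on the tool from outside, world axes, zero at the start; "torque": the same for the moment, N m; "opening": finger opening in m; "grip_force": force on a finger pad.
Only numpy, scipy, OpenCV 4.12 (cv2) and the standard library are available. Lean on these libraries where they do the work, as an engineer would, in place of code of your own. Each camera call takes 0.05 s, during which the arm holds its last target. There are 200 camera calls.

TASK

Check the steel reference ball in the shadow gauge: draw the cradle's sliding keeper fully back off the ball, then take up the tray with the upright grip and lift it off the cradle's two dowels. Carry it to the gauge with the loose ball staying in its pocket and never touched by the fingers, and bring the tray's nose in between the two pillars without bumping the gauge or shifting the other things on the bench. Finish while still holding the tray there, level, still and touching nothing else, with the ball centred in line with the two round windows and about midway between them.

Things in the scene. Friction and masses are not known exactly. Their poses are not given: they have to be found in the camera images.
- gauge: shadow gauge (bench optical micrometer), fixed: grey base 92 x 206 mm, 22 mm high, with two white pillars 66 mm deep (x), 49 wide (y), 141 tall, centred at y = +78 and -78 mm; the gap between is 103 mm wide, open to front, back and top. Origin: centre of underside, on the bench; x away from its front, z up, beam along y. On either half of the bench, turned up to 17 degrees
- gauge_beam (a point): middle of the gauge's beam, 95 mm above the bench, midway between the two round windows (40 mm across, facing each other at y = +52 and -52 mm); axes as the gauge's.
- cradle: storage cradle, fixed: base plate 250 x 64 x 10 mm, two support blocks with tops 30 mm above the bench, an 8 mm dowel rising 9 mm from each (x = -193 and -53 mm). Origin: on the bench under the stored ball; x from tray grip to nose, z up. At y = -38 to -64 mm stands the keeper's guide block, 34 mm deep, 80 mm high. On the other half of the bench from the gauge, turned up to 20 degrees
- keeper (a joint): how far the keeper is drawn back, in m: a flat steel bar (14 mm wide, 64 to 70 mm above the bench) that slides through the guide block like a bolt. Near 0 its end lies 4 mm over the ball and blocks lifting the tray; pulled along the cradle's -y it is fully back at 0.05, clear of ball and tray from 0.044; light friction (about 1 N), it stays where it is left
- keeper_knob (a point): on the axis of the keeper's upright black knob (13 mm across, 28 mm tall, from 70 to 98 mm above the bench), 86 mm above the bench, at the bar's outer end: 94 mm to the cradle's -y of the ball while the keeper is shut.
- ball_tray: ball tray, loose, 0.26 kg, balanced near the grip: plate 6 mm thick, 32 wide, from x = -95 to a round nose (52 mm across) centred at x = +115; 11 mm holes at x = -78 and +62 over the cradle's dowels. Origin: underside of plate, below the grip; x to the nose, z up. Upright black grip: 12 mm thick (y), 56 long (x), to 53 mm above the underside; its foot is 24 wide to 11 mm; tail block to 26 mm
- tray_grip (a point): in the upright grip's middle, 38 mm above the tray's underside (the grip goes 15 mm higher): a good place to pinch across y; axes as the tray's.
- tray_pocket (a point): where the ball's centre lies when it rests in the middle of its pocket: 115 mm ahead of the grip, 18 mm above the tray's underside.
- ball: polished steel ball, 24 mm, 57 g, loose in the pocket on the tray's nose: flat floor with a ring rim only 2 mm high, in which the ball rolls about 2 mm to and fro; it climbs out at about 30 degrees of tilt, or sooner if jerked. Its frame turns as it rolls.
- ball_center (a point): centre of the ball.
- ring_gauge: bystander: steel setting ring, 52 mm across, 16 mm high
- test_block: bystander: ground steel block with four holes, 40 x 50 x 25 mm
- pliers_flush: bystander: cutters with blue handles, 185 mm long, lying
- tweezers: bystander: fine steel tweezers, 120 mm long, lying
- probe_tool: bystander: white-handled hook probe, 125 mm long, lying
- cup_1: bystander: white-lidded sample pot, 49 mm across, 52 mm tall
- putty_tub: bystander: tub with a blue lid, 67 mm across, 48 mm tall

How it is judged:
By the outcome, as a careful person would: the job done as asked, in the order asked, and still so for the second after the job is handed in, while the arm keeps its last pose, push and grip.
It also fails if it takes over 54 s, if anything falls off the work surface, if the arm or the gripper's body presses on something with over 40 N, if the wrist force passes 120 N, or if a joint passes its speed limit or range.

## Working session

There is one attempt and no reset: what is moved stays moved. The work goes in short steps, Python scripts to look and compute and a tool call to move; the robot and the scene stay as the last step left them, time stands still between calls to the robot, and variables do not carry over. Pictures are saved under pics/ and viewed, at most 10 in all, crops included, and the job is handed in when it is done.

Besides the shell and the picture viewer there is one more tool, called after ">>>" in YAML: its name, and indented under it one key for each argument. step_arm: Moves the arm, as the interface text tells. Its arguments: {"type":"object","properties":{"increments":{"type":"array"},"newtons":{"type":"number"}},"required":["increments"]}

```bash
mkdir -p pics; ls
python3 - <<'E'
from cell import robot, viewer
import cv2,numpy as np
for n in ("scene","side","wrist"):
    p=viewer.camera_params(n); print(n,np.round(p["K"],1).tolist(),np.round(p["T"],4).tolist())
    cv2.imwrite(f"pics/{n}0.png",viewer.read_camera(n)[:,:,::-1])
print(robot.observe())
E
```

```text
pics
scene [[512.0, 0.0, 316.5], [0.0, 512.0, 193.3], [0.0, 0.0, 1.0]] [[0.707, -0.4566, 0.5401, -0.0589], [-0.7069, -0.4799, 0.5196, -0.6357], [0.0219, -0.7491, -0.662, 0.8593], [0.0, 0.0, 0.0, 1.0]]
side [[377.8, 0.0, 315.5], [0.0, 377.8, 203.1], [0.0, 0.0, 1.0]] [[-0.994, -0.03, 0.1052, 0.4812], [-0.1071, 0.4644, -0.8791, 0.8619], [-0.0225, -0.8851, -0.4649, 0.5539], [0.0, 0.0, 0.0, 1.0]]
wrist [[309.7, 0.0, 317.4], [0.0, 309.7, 201.7], [0.0, 0.0, 1.0]] [[1.0, 0.0003, -0.0011, 0.5248], [-0.0, -0.9602, -0.2793, 0.0761], [-0.0012, 0.2793, -0.9602, 0.3846], [0.0, 0.0, 0.0, 1.0]]
{'time': 0.15, 'qpos': array([-1.45960356e-01,  3.42527683e-01,  1.52479772e+00,  1.47874698e-05,
        1.27539414e+00, -1.45962643e-01]), 'qvel': array([ 0.00187364, -0.00160151, -0.00221816,  0.00161323, -0.00065792,
       -0.00054208]), 'joint_efforts': array([ 7.52666965e-04, -4.31470585e+01, -2.44352603e+01,  7.18239485e-02,
        5.38185902e-02, -1.32920518e-04]), 'tool_pos': array([5.24696622e-01, 9.22181766e-05, 2.26222731e-01]), 'tool_rot': array([-3.14047981e+00, -1.77891760e-04,  1.57079420e+00]), 'contact_force': array([1.1193471 , 1.09056825, 0.3405507 ]), 'torque': array([ 0.04273   , -0.02732869,  0.00759866]), 'grip_force': 0.0, 'opening': 0.09187692981792889}
```

View pics/scene0.png

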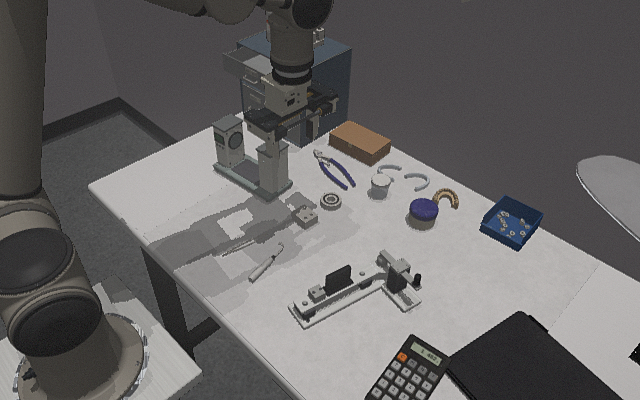

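View pics/side0.png

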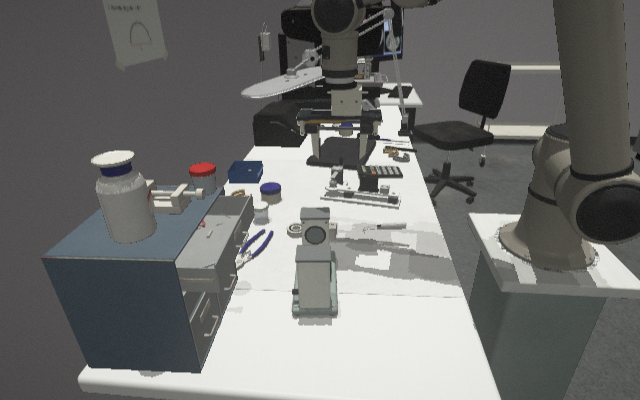

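View pics/wrist0.png

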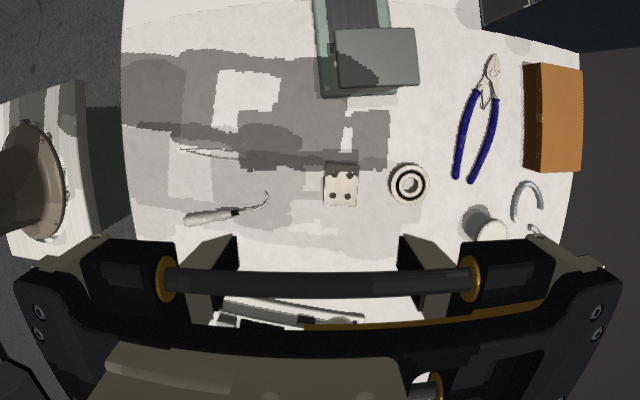

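Scene: the tray runs from its tail (300,310) to its nose (395,258), with the grip at (338,278) and the knob at (417,279). The gauge pillars are at (230,140) and (273,165). Next I'll enlarge these areas to measure them.

```bash
cat > h.py <<'E'
import numpy as np,cv2
from cell import robot,viewer
def ray(n,uv,p=None):
    p=p or viewer.camera_params(n);K=np.array(p["K"]);T=np.array(p["T"])
    x=(uv[0]-K[0,2])/K[0,0];y=(uv[1]-K[1,2])/K[1,1]
    if n=="wrist":
        r=np.hypot(x,y);d=np.array([x/r*np.sin(r),y/r*np.sin(r),np.cos(r)]) if r>1e-9 else np.array([0,0,1.])
    else: d=np.array([x,y,1.])
    return T[:3,3],T[:3,:3]@d
def atz(n,uv,z,p=None):
    o,d=ray(n,uv,p);return o+d*(z-o[2])/d[2]
def proj(n,X,p=None):
    p=p or viewer.camera_params(n);K=np.array(p["K"]);T=np.array(p["T"])
    c=T[:3,:3].T@(np.array(X)-T[:3,3])
    if n=="wrist":
        rh=np.hypot(c[0],c[1]);a=np.arctan2(rh,c[2]);c=np.array([c[0]/rh*a,c[1]/rh*a,1])
    return np.array([K[0,0]*c[0]/c[2]+K[0,2],K[1,1]*c[1]/c[2]+K[1,2]])
def crop(src,dst,u0,v0,w,h,s):
    im=cv2.imread(src)[v0:v0+h,u0:u0+w];im=cv2.resize(im,None,fx=s,fy=s,interpolation=cv2.INTER_CUBIC)
    for i in range(0,w,10): cv2.putText(im,str(u0+i),(i*s,8),0,.3,(0,0,255));cv2.line(im,(i*s,0),(i*s,h*s),(0,0,255) if i%50==0 else (0,200,255),1) if i%20==0 else 0
    for i in range(0,h,20): cv2.putText(im,str(v0+i),(0,i*s),0,.35,(0,0,255));cv2.line(im,(0,i*s),(w*s,i*s),(0,200,255),1)
    cv2.imwrite(dst,im)
E
python3 - <<'E'
from h import *
a=cv2.imread("pics/scene0.png")
crop("pics/scene0.png","pics/c1.png",280,240,155,92,5)
for nm,uv,z in [("knobtop",(417,275),.098),("griptop",(339,272),.083),("pocket",(392,262),.03),("pilL",(229,125),.163),("pilR",(273,146),.163),("block",(306,212),.025),("ring",(330,200),.01),("cup",(380,178),.05),("tub",(424,204),.048)]: print(nm,atz("scene",uv,z).round(3))
E
```

```text
knobtop [ 0.535 -0.338  0.098]
griptop [ 0.442 -0.221  0.083]
pocket [ 0.578 -0.252  0.03 ]
pilL [0.532 0.231 0.163]
pilR [0.552 0.095 0.163]
block [ 0.556 -0.011  0.025]
ring [ 0.64 -0.01  0.01]
cup [ 0.756 -0.069  0.05 ]
tub [ 0.759 -0.2    0.048]
```

View pics/c1.png

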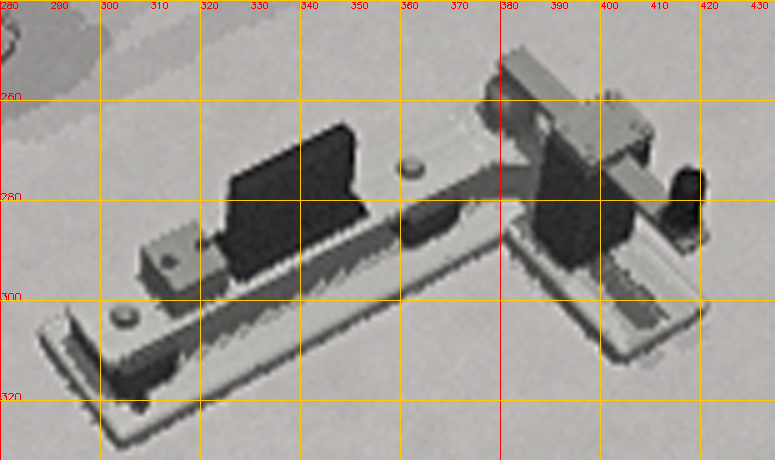

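The enlarged crop shows the dowel tops at (304.6,303) and (362,273), the knob top at (417.5,274.5), and the base plate corners at (288,306), (304,329) and (405,312).

Run:
```python
from h import *
a=atz("scene",(304.6,303),.039);b=atz("scene",(362,273),.039);k=atz("scene",(417.3,275),.098)
d=b-a;print(a,b,np.linalg.norm(d)); th=np.arctan2(d[1],d[0]);u=np.array([np.cos(th),np.sin(th)])
ball=(a[:2]+b[:2])/2+u*.123;n=np.array([-u[1],u[0]])
print("yaw",np.degrees(th),"ball",ball,"knob meas",k,"knob exp",ball-.094*n,"grip",ball-.115*u)
crop("pics/scene0.png","pics/c2.png",195,105,110,100,6)
```

```text
[ 0.36540054 -0.20389654  0.039     ] [ 0.50268099 -0.23213016  0.039     ] 0.14015370106086142
yaw -11.621620478281079 ball [ 0.55451918 -0.2427914 ] knob meas [ 0.53495806 -0.33804161  0.098     ] knob exp [ 0.53558311 -0.33486433] grip [ 0.44187676 -0.21962493]
```

View pics/c2.png

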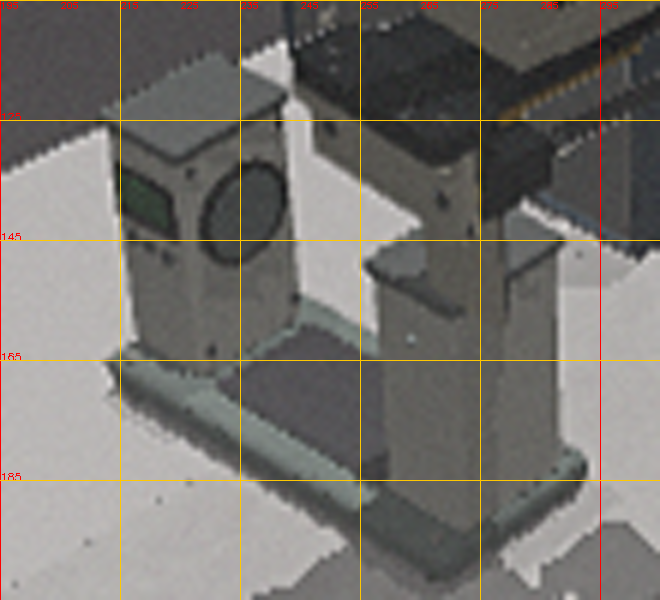

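>>> step_arm:
  increments:
    - {"delta_pos": [-5,0.2,0.5],"dr": [0,0,3],"fingers": -0.3}
    - {"delta_pos": [-11,0.4,1.5],"dr": [0,0,6],"fingers": 0}
    - {"delta_pos": [-17,0.6,2.5],"dr": [0,0,9],"fingers": 0}
    - {"delta_pos": [-23,0.8,3.5],"dr": [0,0,11.6],"fingers": 0}
    - {"delta_pos": [-28,1.0,4],"dr": [0,0,11.6],"fingers": 0}

```text
time: 0.78
tool_pos: [0.5344, -0.2821, 0.1857]
tool_rot: [-3.14, -0.0, 1.367]
contact_force: [0.7, 0.3, 0.3]
opening: 0.0481
grip_force: 0.0
```

Run:
```python
from h import *
s=robot.observe();print(s["time"],s["tool_pos"],s["tool_rot"],s["opening"])
th=np.radians(-11.62);R=np.array([[np.cos(th),-np.sin(th)],[np.sin(th),np.cos(th)]]);ball=np.array([.5545,-.2428])
P=lambda x,y,z:np.r_[ball+R@[x,y],z]
p=viewer.camera_params("wrist");im=viewer.read_camera("wrist")[:,:,::-1].copy()
cv2.imwrite("pics/w1raw.png",im)
for X in [P(-193,0,39),P(-53,0,39),P(0,0,48),P(0,-94,98)]:
    pass
for X in [(-.193,0,.039),(-.053,0,.039),(0,0,.048),(0,-.094,.098),(-.143,0,.083),(-.087,0,.083)]:
    q=proj("wrist",P(*X),p);print(X,q.round(1));cv2.circle(im,tuple(int(round(v)) for v in q),3,(0,0,255),1)
cv2.imwrite("pics/w1.png",im)
```

```text
0.775 [ 0.53440418 -0.282128    0.18573361] [-3.14041882e+00 -4.75849887e-04  1.36690724e+00] 0.04807710334354277
(-0.193, 0, 0.039) [151.8 153.3]
(-0.053, 0, 0.039) [276.1 148.2]
(0, 0, 0.048) [329.9 148.9]
(0, -0.094, 0.098) [331. 262.]
(-0.143, 0, 0.083) [174.  157.1]
(-0.087, 0, 0.083) [231.1 154.8]
```

View pics/w1.png

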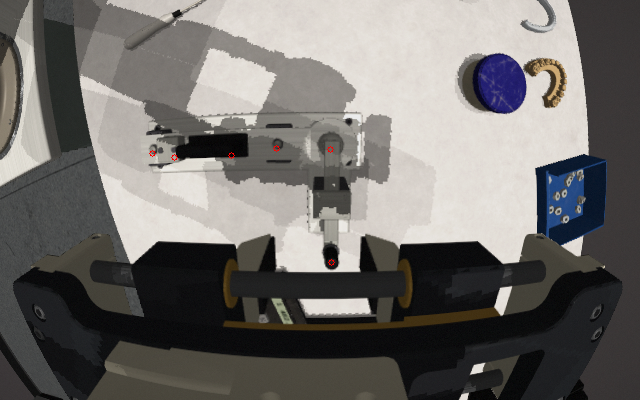

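The predicted points line up with the dowels, ball and knob. The grip's dark area sits about 14 px to the right of the prediction, so I'll check that numerically.

Run:
```python
from h import *
g=cv2.cvtColor(cv2.imread("pics/w1raw.png"),6)
for r in range(128,168,3): print(r,' '.join(f"{v:3d}" for v in g[r,150:258:3]))
for uv in [(326.5,276),(349.5,265)]:
    print(atz("scene",uv,.083),atz("side",uv,.083))
th=np.radians(-11.62);R=np.array([[np.cos(th),-np.sin(th)],[np.sin(th),np.cos(th)]]);ball=np.array([.5545,-.2428])
for X in [(-.143,0,.083),(-.087,0,.083),(-.143,0,.036),(-.087,0,.036),(-.087,.012,.041),(-.087,-.012,.041),(0,-.051,.08)]:
    print(X,proj("scene",np.r_[ball+R@X[:2],X[2]]).round(1))
```

```text
128 185 185  10  27  86  83  76  93  91  91  88  91  90  89  89  90  88  88  90  90  88  89  88  92  89  93 113 118 113 100 114  92 111 124  94 114
131  35  41  46  47  33  25  20  36 120 117  86  87  85  84  85  89  89  92 163 201 196 192  96  95  95  99  98  95  97 123 131 131 133 131 132 133
134  64  97 125 156  92 124 125 125 123 124 118  96  91  91  91  88  83  75  70  63  73  50  44  39  34  31  25  24  17  11   6  11  19 130 131 132
137 184 184 186 147 120  61  62  70  75  70  52  48 103   8   9   9  12   6  13  11   8   9   9   9  10   7   9  10   7  10   8  11  13  97 130  96
140 187 190 163  90 114  90  88  92  92  76  53  51 125  13   9  14   3   8   8   8   9  10   9  10   6   6   9   6   8   7   7  10   4  96  97  95
143 186 173 169 164 166 167  88  92  91  80  53  45  86   9   9   9   5   7   8   9   7   7   8  10   7   9   6   7   7   5   4  10   7  92  90  91
146 127 101  75 164 165 166 162 162 133  36   6   9   8   7   9   9  10  10   6   9   7  11   8  11  10   9   8   9   5   7   5   8   6  95  95  94
149 134 153  71  73  77 167 163 100  74  11  13   9  11  12  11 
[... 656 characters left out ...]
 90  91  89  92  92
164  69  60  61  69  69  70 111 214 218 217 219 219 218 221 220 221 222 223 196 198 198 200 199 200 151  91 107 118 118  93  94  95  93  94  92  93
167 175 184 203  80 134 229 230 229 219 219 220 220 221 222 222 222 222 222 197 198 197 198 199 200 197  93  93  92  90  91  92  92  89  90  89  91
[ 0.41727119 -0.21083119  0.083     ] [0.53338982 0.27521011 0.083     ]
[ 0.4700463  -0.22309931  0.083     ] [0.48956651 0.23638183 0.083     ]
(-0.143, 0, 0.083) [326.7 277.7]
(-0.087, 0, 0.083) [350.1 265.8]
(-0.143, 0, 0.036) [325.8 292.8]
(-0.087, 0, 0.036) [348.6 280.9]
(-0.087, 0.012, 0.041) [345.3 275.5]
(-0.087, -0.012, 0.041) [352.2 283.3]
(0, -0.051, 0.08) [400.3 265.5]
```

The grip matches once its foot is counted. Next I'll go down over the knob.

>>> step_arm:
  increments:
    - {"delta_pos": [-3,0.6,1],"dr": [0,0,0],"fingers": 0}
    - {"delta_pos": [-5.3,1.2,3],"dr": [0,0,0],"fingers": 0}
    - {"delta_pos": [-5.3,1.2,7],"dr": [0,0,0],"fingers": 0}
    - {"delta_pos": [-5.3,1.2,10],"dr": [0,0,0],"fingers": 0}
    - {"delta_pos": [-5.3,1.2,11],"dr": [0,0,0],"fingers": 0}

```text
time: 1.45
tool_pos: [0.5351, -0.3333, 0.0745]
tool_rot: [-3.138, -0.002, 1.368]
contact_force: [-0.4, -0.5, 0.9]
opening: 0.0456
grip_force: 0.0
```

>>> step_arm:
  increments:
    - {"delta_pos": [0,0,0],"dr": [0,0,0],"fingers": 0.3}
    - {"delta_pos": [0,0,0],"dr": [0,0,0],"fingers": 0.6}
    - {"delta_pos": [0,0,0],"dr": [0,0,0],"fingers": 0.9}
    - {"delta_pos": [0,0,0],"dr": [0,0,0],"fingers": 0.9}
    - {"delta_pos": [0,0,0],"dr": [0,0,0],"fingers": 0.9}
  newtons: 8

```text
time: 2.08
tool_pos: [0.5363, -0.3345, 0.0776]
tool_rot: [3.141, 0.001, 1.368]
contact_force: [-0.9, 0.2, 4.8]
opening: 0.0128
grip_force: 8.0
```

>>> step_arm:
  increments:
    - {"delta_pos": [-1,0,0],"dr": [0,0,0],"fingers": 0.9}
    - {"delta_pos": [-2,0,0],"dr": [0,0,0],"fingers": 0.9}
    - {"delta_pos": [-3,0,0],"dr": [0,0,0],"fingers": 0.9}
    - {"delta_pos": [-4,0,0],"dr": [0,0,0],"fingers": 0.9}
    - {"delta_pos": [-4.7,0,0],"dr": [0,0,0],"fingers": 0.9}

```text
time: 2.7
tool_pos: [0.5268, -0.3797, 0.077]
tool_rot: [3.141, -0.003, 1.368]
contact_force: [1.9, 10.0, 3.0]
opening: 0.0127
grip_force: 8.0
```

>>> step_arm:
  increments:
    - {"delta_pos": [-0.2,0,0],"dr": [0,0,0],"fingers": 0.9}
    - {"delta_pos": [-0.3,0,0],"dr": [0,0,0],"fingers": 0.9}
    - {"delta_pos": [-0.4,0,0],"dr": [0,0,0],"fingers": 0.9}
    - {"delta_pos": [-0.4,0,0],"dr": [0,0,0],"fingers": 0.9}
    - {"delta_pos": [-0.4,0,0],"dr": [0,0,0],"fingers": 0.9}

```text
time: 3.32
tool_pos: [0.5264, -0.3817, 0.0764]
tool_rot: [-3.141, -0.005, 1.369]
contact_force: [2.8, 9.2, 3.7]
opening: 0.0124
grip_force: 8.0
```

>>> step_arm:
  increments:
    - {"delta_pos": [-0.2,0,0],"dr": [0,0,0],"fingers": 0.5}
    - {"delta_pos": [-0.1,0,0],"dr": [0,0,0],"fingers": 0.1}
    - {"delta_pos": [-0.1,0,-3],"dr": [0,0,0],"fingers": -0.1}
    - {"delta_pos": [-0.1,0,-8],"dr": [0,0,8],"fingers": -0.1}
    - {"delta_pos": [-0.1,0,-13],"dr": [0,0,18],"fingers": -0.1}

```text
time: 3.95
tool_pos: [0.5252, -0.3856, 0.2078]
tool_rot: [-3.141, 0.0, 1.048]
contact_force: [0.5, -1.1, -0.5]
opening: 0.0502
grip_force: 0.0
```

```bash
cat >> h.py <<'E'
from scipy.spatial.transform import Rotation as Ro
def go(pos,yaw):
    s=robot.observe();R=Ro.from_euler('xyz',s["tool_rot"]);T=Ro.from_euler('xyz',[np.pi,0,yaw])
    print("t",s["time"],"dpos cm",(R.inv().apply(np.array(pos)-s["tool_pos"])*100).round(2),"dr",np.degrees((R.inv()*T).as_rotvec()).round(1),"q",s["qpos"].round(2),"F",s["contact_force"].round(1))
E
python3 -c "
from h import *
go([.4419,-.2190,.20],np.radians(-11.62))"
```

```text
t 3.95 dpos cm [ 10.28 -15.54   0.79] dr [-0.   0.  71.7] q [-0.75  0.59  1.17 -0.    1.38 -0.23] F [ 0.5 -1.1 -0.5]
```

>>> step_arm:
  increments:
    - {"delta_pos": [2,-3,0],"dr": [0,0,10],"fingers": -0.1}
    - {"delta_pos": [4.2,-6.3,0],"dr": [0,0,20],"fingers": -0.1}
    - {"delta_pos": [6.4,-9.6,0],"dr": [0,0,30],"fingers": -0.1}
    - {"delta_pos": [8.6,-13,0.4],"dr": [0,0,40],"fingers": -0.1}
    - {"delta_pos": [10.3,-15.5,0.8],"dr": [0,0,50],"fingers": -0.1}

```text
time: 4.58
tool_pos: [0.4409, -0.2182, 0.1988]
tool_rot: [3.141, -0.0, 0.176]
contact_force: [0.6, 0.5, 0.6]
opening: 0.0501
grip_force: 0.0
```

>>> step_arm:
  increments:
    - {"delta_pos": [0,0,0],"dr": [0,0,10],"fingers": -0.1}
    - {"delta_pos": [0,0,0],"dr": [0,0,20],"fingers": -0.1}
    - {"delta_pos": [0,0,0],"dr": [0,0,21.6],"fingers": -0.1}
    - {"delta_pos": [0,0,0],"dr": [0,0,21.6],"fingers": -0.1}
    - {"delta_pos": [0,0,0],"dr": [0,0,21.6],"fingers": -0.1}

```text
time: 5.2
tool_pos: [0.4417, -0.2193, 0.1987]
tool_rot: [3.142, -0.0, -0.194]
contact_force: [0.7, 0.2, -0.1]
opening: 0.0505
grip_force: 0.0
```

Run:
```python
from h import *
go([.4419,-.2190,.05],np.radians(-11.62))
th=np.radians(-11.62);R=np.array([[np.cos(th),-np.sin(th)],[np.sin(th),np.cos(th)]]);ball=np.array([.5545,-.2428])
p=viewer.camera_params("wrist");im=viewer.read_camera("wrist")[:,:,::-1].copy()
cv2.imwrite("pics/w2raw.png",im)
for X in [(-.193,0,.039),(-.053,0,.039),(0,0,.048),(0,-.142,.098),(-.143,0,.083),(-.087,0,.083),(0,-.044,.07)]:
    q=proj("wrist",np.r_[ball+R@X[:2],X[2]],p);print(X,q.round(1));cv2.circle(im,tuple(int(round(v)) for v in q),3,(0,0,255),1)
cv2.imwrite("pics/w2.png",im)
```

```text
t 5.2 dpos cm [ 1.000e-02 -3.000e-02  1.487e+01] dr [ 0.  -0.   0.5] q [-0.62  0.31  1.65 -0.    1.18  1.15] F [ 0.7  0.2 -0.1]
(-0.193, 0, 0.039) [317.6 252.9]
(-0.053, 0, 0.039) [318.8 126.8]
(0, 0, 0.048) [319.4  74.3]
(0, -0.142, 0.098) [477.5  79.9]
(-0.143, 0, 0.083) [318.1 225.4]
(-0.087, 0, 0.083) [318.7 166.7]
(0, -0.044, 0.07) [367.5  72.8]
```

View pics/w2.png

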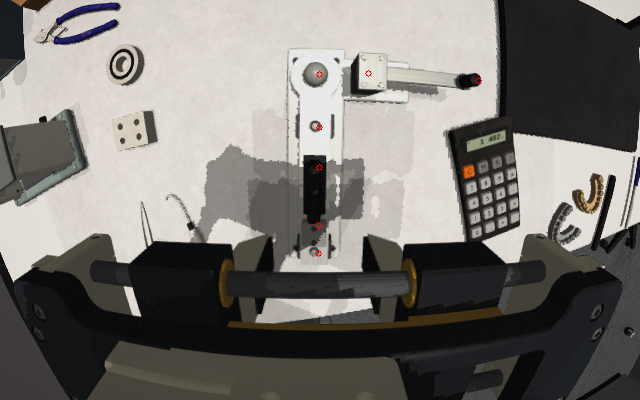

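The keeper is clear: its knob has moved out to (470,80) and the ball at (315,74) is uncovered. The tray lies about 3 mm further to +y than the scene camera suggested. It is parallel to the tool, so I'll shift sideways and go down.

>>> step_arm:
  increments:
    - {"delta_pos": [0,-0.28,3],"dr": [0,0,0],"fingers": -0.1}
    - {"delta_pos": [0,-0.28,7],"dr": [0,0,0],"fingers": -0.1}
    - {"delta_pos": [0,-0.28,11],"dr": [0,0,0],"fingers": -0.1}
    - {"delta_pos": [0,-0.28,14],"dr": [0,0,0],"fingers": -0.1}
    - {"delta_pos": [0,-0.28,14.9],"dr": [0,0,0],"fingers": -0.1}

```text
time: 5.88
tool_pos: [0.4415, -0.2158, 0.0482]
tool_rot: [-3.14, 0.003, -0.195]
contact_force: [-0.6, -0.5, 1.0]
opening: 0.05
grip_force: 0.0
```

>>> step_arm:
  increments:
    - {"delta_pos": [0,0,0],"dr": [0,0,0],"fingers": 0.1}
    - {"delta_pos": [0,0,0],"dr": [0,0,0],"fingers": 0.3}
    - {"delta_pos": [0,0,0],"dr": [0,0,0],"fingers": 0.5}
    - {"delta_pos": [0,0,0],"dr": [0,0,0],"fingers": 0.65}
    - {"delta_pos": [0,0,0],"dr": [0,0,0],"fingers": 0.8}
  newtons: 5

```text
time: 6.5
tool_pos: [0.4425, -0.2164, 0.0501]
tool_rot: [3.142, -0.001, -0.196]
contact_force: [-0.4, -0.4, 2.8]
opening: 0.0118
grip_force: 5.0
```

>>> step_arm:
  increments:
    - {"delta_pos": [0,0,0],"dr": [0,0,0],"fingers": 0.9}
    - {"delta_pos": [0,0,0],"dr": [0,0,0],"fingers": 0.9}
    - {"delta_pos": [0,0,0],"dr": [0,0,0],"fingers": 0.9}
    - {"delta_pos": [0,0,-0.1],"dr": [0,0,0],"fingers": 0.9}
    - {"delta_pos": [0,0,-0.3],"dr": [0,0,0],"fingers": 0.9}
  newtons: 35

```text
time: 7.12
tool_pos: [0.4418, -0.2161, 0.0522]
tool_rot: [-3.141, 0.001, -0.195]
contact_force: [-0.5, 1.2, -3.2]
opening: 0.0119
grip_force: 35.0
```

>>> step_arm:
  increments:
    - {"delta_pos": [0,0,-0.3],"dr": [0,0,0],"fingers": 0.9}
    - {"delta_pos": [0,0,-0.7],"dr": [0,0,0],"fingers": 0.9}
    - {"delta_pos": [0,0,-1.2],"dr": [0,0,0],"fingers": 0.9}
    - {"delta_pos": [0,0,-1.9],"dr": [0,0,0],"fingers": 0.9}
    - {"delta_pos": [0,0,-2.7],"dr": [0,0,0],"fingers": 0.9}

```text
time: 7.75
tool_pos: [0.4423, -0.2164, 0.0803]
tool_rot: [3.142, -0.0, -0.195]
contact_force: [0.0, 0.2, -3.1]
opening: 0.0116
grip_force: 35.0
```

>>> step_arm:
  increments:
    - {"delta_pos": [0,0,-1],"dr": [0,0,0],"fingers": 0.9}
    - {"delta_pos": [0,0,-2.2],"dr": [0,0,0],"fingers": 0.9}
    - {"delta_pos": [0,0,-3.4],"dr": [0,0,0],"fingers": 0.9}
    - {"delta_pos": [0,0,-4.3],"dr": [0,0,0],"fingers": 0.9}
    - {"delta_pos": [0,0,-4.8],"dr": [0,0,0],"fingers": 0.9}

```text
time: 8.38
tool_pos: [0.4425, -0.2165, 0.1284]
tool_rot: [3.141, -0.001, -0.195]
contact_force: [-0.1, 1.0, -3.1]
opening: 0.0119
grip_force: 35.0
```

Run:
```python
from h import *
s=robot.observe();print(s["tool_pos"],s["contact_force"],s["torque"],s["tool_rot"])
import cv2
w=viewer.read_camera("wrist")[:,:,::-1];sc=viewer.read_camera("scene")[:,:,::-1];sd=viewer.read_camera("side")[:,:,::-1]
for n,i in zip("w s d".split(),(w,sc,sd)): cv2.imwrite(f"pics/{n}3.png",i)
a=cv2.resize(w[0:260,100:420],None,fx=1.25,fy=1.25);b=cv2.resize(sc[180:340,260:460],None,fx=2,fy=2)
c=cv2.resize(sc[100:215,190:310],None,fx=3.3,fy=3.3,interpolation=2)
d=cv2.resize(sd[190:330,270:360],None,fx=3,fy=2.0)
H=np.zeros((600,800,3),np.uint8);H[:325,:400]=a;H[:320,400:]=b
c=cv2.resize(sc[105:210,195:305],(285,272),interpolation=2);H[326:598,:285]=c
d=cv2.resize(sd[200:325,280:350],(154,272),interpolation=2);H[326:598,300:454]=d
cv2.imwrite("pics/m3.png",H)
```

```text
[ 0.44246951 -0.21649238  0.12844973] [-0.12030558  0.96759302 -3.10347288] [0.0785492  0.19625346 0.00647812] [ 3.14126580e+00 -8.00109075e-04 -1.95495574e-01]
```

View pics/m3.png

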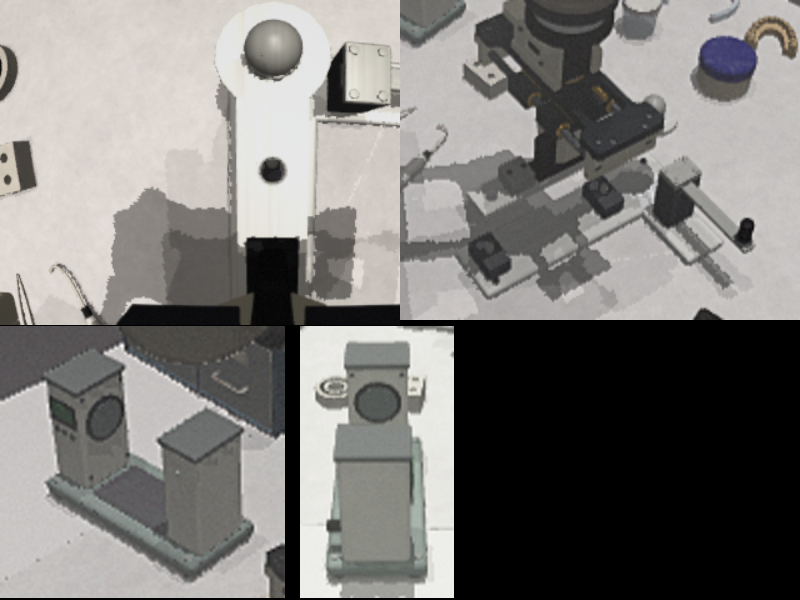

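The tray is lifted with the ball in its pocket at the nose, and the cradle is left behind with the keeper back. The gauge is now unobstructed, so I'll fit its pose from the cap corners and windows in both views.

```bash
cat > fit.py <<'E'
from h import *
from scipy.optimize import least_squares
P={n:viewer.camera_params(n) for n in("scene","side")}
# pillar sign, cap corner signs
obs=[("scene","c",1,-1,1,212.8,124.3),("scene","c",1,-1,-1,225.1,132),("scene","c",1,1,-1,244.4,121.2),("scene","c",1,1,1,231.7,114.3),
("scene","c",-1,-1,1,256.8,147.9),("scene","c",-1,-1,-1,271.4,157.9),("scene","c",-1,1,-1,288.8,145.5),("scene","c",-1,1,1,274.9,137),
("scene","w",1,0,0,235.9,140.5),("side","w",-1,0,0,315.5,234.5),
("side","c",-1,1,-1,301.4,207.8),("side","c",-1,-1,-1,330,207.4),("side","c",-1,1,1,300.9,217.5),("side","c",-1,-1,1,329.5,217.5),
("side","c",1,1,-1,297.3,245),("side","c",1,-1,-1,330.5,245),("side","c",1,1,1,295.9,261.6),("side","c",1,-1,1,330.9,261.1)]
def res(p,cams=("scene","side")):
    x,y,t,H,hx,hy=p;c,s=np.cos(t),np.sin(t);r=[]
    for n,k,q,a,b,u,v in obs:
        if n not in cams: continue
        l=(a*hx,q*.078+b*hy,H) if k=="c" else (0,q*.052,.095)
        r+=list(proj(n,(x+c*l[0]-s*l[1],y+s*l[0]+c*l[1],l[2]),P[n])-[u,v])
    return r+[(hx-.036)*300,(hy-.027)*300,(H-.163)*300]
for cams in (("scene","side"),("scene",),("side",)):
    f=least_squares(lambda p:res(p,cams),[.54,.16,0,.163,.034,.026],x_scale=.01)
    print(cams,f.x.round(4),"yaw",np.degrees(f.x[2]).round(2),np.round(f.fun,1).tolist())
E
python3 fit.py
```

```text
('scene', 'side') [0.5647 0.1963 0.0845 0.1376 0.0321 0.0247] yaw 4.84 [-1.4, -0.2, -0.3, -0.4, -0.5, -0.4, -1.2, -0.7, -1.1, 1.1, -0.6, -0.3, 0.9, -0.2, -0.3, 0.2, 0.4, -0.1, -0.1, -0.2, 0.3, -0.6, -0.7, -0.5, -0.4, 0.3, 0.0, 0.0, 0.0, -0.1, -0.4, -0.3, -0.3, -1.6, -0.5, -1.3, -1.2, -0.7, -7.6]
('scene',) [0.5566 0.1838 0.0705 0.1489 0.031  0.024 ] yaw 4.04 [-0.7, -1.1, 0.0, -1.2, -0.4, -0.9, -0.7, -1.2, -0.4, 1.0, -0.3, -0.5, 1.1, 0.0, 0.3, 0.4, 1.2, 3.2, -1.5, -0.9, -4.2]
('side',) [0.5624 0.2113 0.0868 0.147  0.0318 0.0252] yaw 4.98 [0.2, 3.5, 0.3, -1.2, -0.4, -1.1, -0.5, 0.1, 0.4, -0.2, 0.1, 0.1, 0.1, -0.1, -0.3, -0.7, 0.1, -0.4, -1.2, -0.5, -4.8]
```

```bash
sed -i 's/(hx-.036)\*300,(hy-.027)\*300,(H-.163)\*300/(hx-.033)*1000,(hy-.0245)*1000,(H-.141)*3000/; s/\.163,\.034/.141,.033/' fit.py; python3 fit.py
```

```text
('scene', 'side') [0.5644 0.1968 0.0839 0.1401 0.0322 0.0246] yaw 4.81 [-1.7, -1.1, -0.6, -1.2, -0.8, -1.3, -1.4, -1.5, -1.5, 0.2, -0.9, -1.2, 0.6, -1.1, -0.5, -0.7, 0.2, -0.2, 0.0, -0.1, 0.3, -1.5, -0.5, -1.3, -0.4, -0.7, 0.2, -0.9, 0.0, -1.0, -0.3, -1.2, -0.3, -2.6, -0.4, -2.3, -0.8, 0.1, -2.6]
('scene',) [0.5628 0.1919 0.0789 0.1409 0.032  0.0242] yaw 4.52 [-0.9, -0.4, -0.0, -0.6, -0.1, -0.6, -0.5, -0.8, -0.6, 1.2, -0.4, -0.3, 1.2, -0.2, 0.3, 0.4, 0.9, 0.9, -1.0, -0.3, -0.2]
('side',) [0.5634 0.2029 0.0863 0.1409 0.0324 0.0248] yaw 4.95 [0.1, 1.4, 0.2, -0.5, -0.3, -0.4, -0.5, 0.5, 0.5, 0.2, -0.0, 0.4, 0.2, 0.2, -0.3, -0.9, 0.2, -0.6, -0.6, 0.3, -0.2]
```

```bash
cat > plan.py <<'E'
import sys
from h import *
def plan(tgt,yaw,N,zb=0):
    s=robot.observe();p0=np.array(s["tool_pos"]);y0=s["tool_rot"][2];W=[(p0,y0)]
    for i in range(1,N+1):
        t=i/N;m=10*t**3-15*t**4+6*t**5
        W.append((p0+m*(np.array(tgt)-p0)+[0,0,zb*np.sin(np.pi*t)**2],y0+m*(yaw-y0)))
    for k in range(0,N,5):
        R=Ro.from_euler('xyz',[np.pi,0,W[k][1]]);print("call",k//5)
        for j in range(k+1,k+6):
            print((R.inv().apply(W[j][0]-W[k][0])*100).round(2).tolist(),round(-np.degrees(W[j][1]-W[k][1]),1))
E
python3 -c "
from plan import *
plan([.36,.179,.125],np.radians(4.8),20,.02)"
```

```text
call 0
[-0.02, -0.04, -0.05] -0.0
[-0.13, -0.32, -0.19] -0.1
[-0.42, -0.99, -0.4] -0.4
[-0.91, -2.15, -0.67] -0.9
[-1.63, -3.85, -0.97] -1.7
call 1
[-0.87, -2.24, -0.29] -1.0
[-1.93, -4.95, -0.55] -2.1
[-3.14, -8.05, -0.75] -3.4
[-4.45, -11.41, -0.87] -4.9
[-5.82, -14.92, -0.89] -6.3
call 2
[-0.97, -3.63, 0.07] -1.5
[-1.9, -7.12, 0.24] -2.9
[-2.76, -10.33, 0.49] -4.2
[-3.51, -13.15, 0.79] -5.4
[-4.13, -15.47, 1.11] -6.3
call 3
[-0.28, -1.82, 0.32] -0.7
[-0.47, -3.07, 0.61] -1.2
[-0.57, -3.79, 0.84] -1.5
[-0.62, -4.09, 0.98] -1.6
[-0.63, -4.13, 1.03] -1.7
```

>>> step_arm:
  increments:
    - {"delta_pos": [0,0,-0.1],"dr": [0,0,0],"fingers": 0.9}
    - {"delta_pos": [-0.1,-0.3,-0.2],"dr": [0,0,-0.1],"fingers": 0.9}
    - {"delta_pos": [-0.4,-1.0,-0.4],"dr": [0,0,-0.4],"fingers": 0.9}
    - {"delta_pos": [-0.9,-2.2,-0.7],"dr": [0,0,-0.9],"fingers": 0.9}
    - {"delta_pos": [-1.6,-3.9,-1.0],"dr": [0,0,-1.7],"fingers": 0.9}

```text
time: 9.15
tool_pos: [0.4339, -0.1739, 0.1379]
tool_rot: [-3.141, -0.0, -0.165]
contact_force: [0.4, -0.5, -3.7]
opening: 0.0118
grip_force: 35.0
```

>>> step_arm:
  increments:
    - {"delta_pos": [-0.9,-2.2,-0.3],"dr": [0,0,-1],"fingers": 0.9}
    - {"delta_pos": [-1.9,-4.9,-0.6],"dr": [0,0,-2.1],"fingers": 0.9}
    - {"delta_pos": [-3.1,-8,-0.8],"dr": [0,0,-3.4],"fingers": 0.9}
    - {"delta_pos": [-4.5,-11.4,-0.9],"dr": [0,0,-4.9],"fingers": 0.9}
    - {"delta_pos": [-5.8,-14.9,-0.9],"dr": [0,0,-6.3],"fingers": 0.9}

```text
time: 9.78
tool_pos: [0.4007, -0.0166, 0.1471]
tool_rot: [-3.142, -0.001, -0.054]
contact_force: [0.5, -0.0, -3.6]
opening: 0.0119
grip_force: 35.0
```

>>> step_arm:
  increments:
    - {"delta_pos": [-1,-3.6,0.1],"dr": [0,0,-1.5],"fingers": 0.9}
    - {"delta_pos": [-1.9,-7.1,0.2],"dr": [0,0,-2.9],"fingers": 0.9}
    - {"delta_pos": [-2.8,-10.3,0.5],"dr": [0,0,-4.2],"fingers": 0.9}
    - {"delta_pos": [-3.5,-13.1,0.8],"dr": [0,0,-5.4],"fingers": 0.9}
    - {"delta_pos": [-4.1,-15.5,1.1],"dr": [0,0,-6.3],"fingers": 0.9}

```text
time: 10.4
tool_pos: [0.3681, 0.1403, 0.136]
tool_rot: [-3.141, -0.001, 0.056]
contact_force: [-1.1, -0.1, -1.9]
opening: 0.012
grip_force: 35.0
```

>>> step_arm:
  increments:
    - {"delta_pos": [-0.3,-1.8,0.3],"dr": [0,0,-0.7],"fingers": 0.9}
    - {"delta_pos": [-0.5,-3.1,0.6],"dr": [0,0,-1.2],"fingers": 0.9}
    - {"delta_pos": [-0.6,-3.8,0.8],"dr": [0,0,-1.5],"fingers": 0.9}
    - {"delta_pos": [-0.6,-4.1,1.0],"dr": [0,0,-1.6],"fingers": 0.9}
    - {"delta_pos": [-0.6,-4.1,1.0],"dr": [0,0,-1.7],"fingers": 0.9}

```text
time: 11.02
tool_pos: [0.3611, 0.179, 0.1256]
tool_rot: [3.141, 0.0, 0.084]
contact_force: [-0.7, -0.4, -3.2]
opening: 0.012
grip_force: 35.0
```

Run:
```python
from h import *
s=robot.observe();print(s["tool_pos"],s["tool_rot"],s["contact_force"])
p=viewer.camera_params("wrist");im=viewer.read_camera("wrist")[:,:,::-1].copy();cv2.imwrite("pics/w4raw.png",im)
np.save("p4.npy",np.array(p["T"]))
t=np.radians(4.8);R=np.array([[np.cos(t),-np.sin(t)],[np.sin(t),np.cos(t)]]);g=np.array([.5635,.197])
for q in(1,-1):
  for a in(-.033,.033):
    for b in(-.0245,.0245):
      u=proj("wrist",np.r_[g+R@[a,q*.078+b],.141],p);cv2.circle(im,tuple(int(round(v)) for v in u),2,(0,0,255),-1)
ty=s["tool_rot"][2];tc=np.array(s["tool_pos"])+[.115*np.cos(ty),.115*np.sin(ty),-.0021]
u=proj("wrist",tc,p);cv2.circle(im,tuple(int(round(v)) for v in u),2,(0,0,255),-1);print(u)
cv2.imwrite("pics/w4.png",cv2.resize(im[0:270,120:520],(800,540),interpolation=2))
```

```text
[0.361084   0.17900463 0.12559735] [3.14138515e+00 1.96507811e-04 8.37187313e-02] [-0.7109305  -0.38698381 -3.24664825]
[318.60550112  39.19409576]
```

View pics/w4.png

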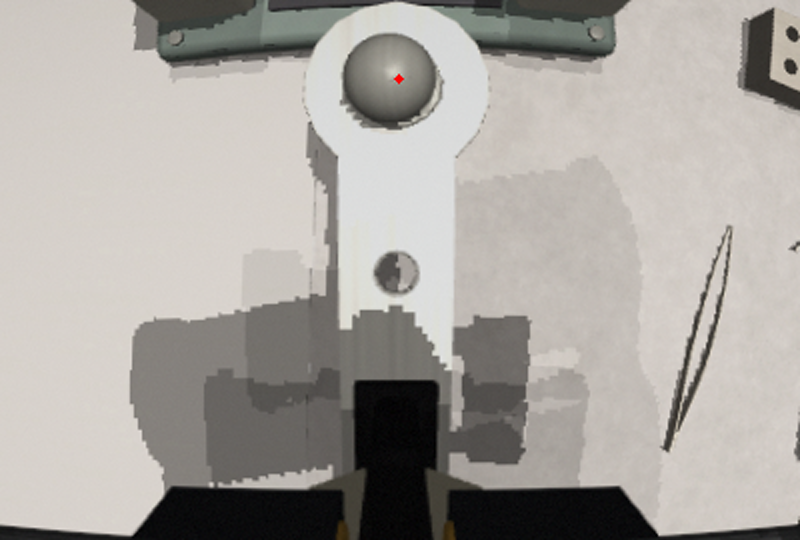

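The nose and ball are in view: nose centre at zoomed (396,80), ball at (390,78) and still in its pocket. The gauge base's front corners are at zoomed (160,58) and (614,53), and I'll compare them with the fit.

Run:
```python
from h import *
p=viewer.camera_params("wrist")
t=np.radians(4.8);R=np.array([[np.cos(t),-np.sin(t)],[np.sin(t),np.cos(t)]]);g=np.array([.5635,.197])
for z in (0,.022):
  for b in(.103,-.103):
    u=proj("wrist",np.r_[g+R@[-.046,b],z],p);print(z,b,((u-[120,0])*2).round(1))
for uv in [(160,58),(614,53)]:
  for z in (0.,.022):
    X=atz("wrist",(120+uv[0]/2,uv[1]/2),z,p);print(uv,z,X.round(4),(R.T@(X[:2]-g)).round(4))
X=atz("wrist",(315,39),.1235,p);print("ball",X)
g_=cv2.imread("pics/w4raw.png")
print(g_[:,200].sum(1)[:40]//3, g_[:,430].sum(1)[:40]//3)
```

```text
0 0.103 [175.   68.6]
0 -0.103 [612.3  68.2]
0.022 0.103 [158.6  57.6]
0.022 -0.103 [628.5  57.2]
(160, 58) 0.0 [0.5149 0.3042 0.    ] [-0.0395  0.1109]
(160, 58) 0.022 [0.5088 0.2951 0.022 ] [-0.0463  0.1023]
(614, 53) 0.0 [0.5343 0.09   0.    ] [-0.038  -0.1041]
(614, 53) 0.022 [0.5268 0.0975 0.022 ] [-0.0449 -0.0961]
ball [0.47574297 0.19032817 0.1235    ]
[ 64  62  62  64  64  62  62  62  64  64  62  56  54  55  55  55  55  64
  97  98 100  99 100 101  96  93  86  76  84 159 204 204 205 203 204 204
 206 206 205 205] [ 61  63  64  64 123 183 194 195 194 194 194 194 196 199 200 198 200 199
 199 198 199 199 198 200 199 196 196 195 197 194 194 196 195 195 195 197
 197 198 195 198]
```

```bash
python3 -c "
from plan import *
plan([.361,.1805,.097],np.radians(4.9),5)
plan([.4494,.1887,.1256],np.radians(4.9),15)"
```

```text
call 0
[-0.0, -0.01, 0.17] -0.0
[-0.0, -0.05, 0.91] -0.0
[-0.0, -0.11, 1.96] -0.1
[-0.0, -0.15, 2.7] -0.1
[-0.01, -0.16, 2.87] -0.1
call 0
[0.02, -0.0, 0.0] -0.0
[0.17, -0.0, 0.0] -0.0
[0.51, -0.01, 0.0] -0.0
[1.08, -0.03, 0.0] -0.0
[1.86, -0.05, 0.0] -0.0
call 1
[0.95, -0.03, 0.0] -0.0
[2.02, -0.05, 0.0] -0.0
[3.13, -0.08, 0.0] -0.0
[4.19, -0.11, 0.0] -0.1
[5.15, -0.14, 0.0] -0.1
call 2
[0.78, -0.02, 0.0] -0.0
[1.35, -0.03, 0.0] -0.0
[1.69, -0.04, 0.0] -0.0
[1.84, -0.05, 0.0] -0.0
[1.86, -0.05, 0.0] -0.0
```

>>> step_arm:
  increments:
    - {"delta_pos": [0,0,0.2],"dr": [0,0,0],"fingers": 0.9}
    - {"delta_pos": [0,-0.05,0.9],"dr": [0,0,0],"fingers": 0.9}
    - {"delta_pos": [0,-0.1,1.9],"dr": [0,0,-0.1],"fingers": 0.9}
    - {"delta_pos": [0,-0.15,2.6],"dr": [0,0,-0.1],"fingers": 0.9}
    - {"delta_pos": [0,-0.2,2.9],"dr": [0,0,-0.1],"fingers": 0.9}

```text
time: 11.7
tool_pos: [0.3606, 0.1811, 0.096]
tool_rot: [3.141, 0.001, 0.085]
contact_force: [0.7, -0.2, -3.1]
opening: 0.0118
grip_force: 35.0
```

>>> step_arm:
  increments:
    - {"delta_pos": [0,0,0],"dr": [0,0,0],"fingers": 0.9}
    - {"delta_pos": [0.2,0,0],"dr": [0,0,0],"fingers": 0.9}
    - {"delta_pos": [0.5,0,0],"dr": [0,0,0],"fingers": 0.9}
    - {"delta_pos": [1.1,0,0],"dr": [0,0,0],"fingers": 0.9}
    - {"delta_pos": [1.9,0,0],"dr": [0,0,0],"fingers": 0.9}

```text
time: 12.32
tool_pos: [0.3805, 0.1829, 0.0968]
tool_rot: [-3.142, -0.0, 0.086]
contact_force: [-0.5, -0.1, -2.9]
opening: 0.0117
grip_force: 35.0
```

>>> step_arm:
  increments:
    - {"delta_pos": [0.9,0,0],"dr": [0,0,0],"fingers": 0.9}
    - {"delta_pos": [2,0,0],"dr": [0,0,0],"fingers": 0.9}
    - {"delta_pos": [3.1,0,0],"dr": [0,0,0],"fingers": 0.9}
    - {"delta_pos": [4.2,0,0],"dr": [0,0,0],"fingers": 0.9}
    - {"delta_pos": [5.1,0,0],"dr": [0,0,0],"fingers": 0.9}

```text
time: 12.95
tool_pos: [0.4315, 0.1872, 0.0967]
tool_rot: [3.142, -0.0, 0.085]
contact_force: [-0.8, 0.0, -2.2]
opening: 0.0118
grip_force: 35.0
```

>>> step_arm:
  increments:
    - {"delta_pos": [0.8,0,0],"dr": [0,0,0],"fingers": 0.9}
    - {"delta_pos": [1.4,0,0],"dr": [0,0,0],"fingers": 0.9}
    - {"delta_pos": [1.7,0,0],"dr": [0,0,0],"fingers": 0.9}
    - {"delta_pos": [1.85,0,0],"dr": [0,0,0],"fingers": 0.9}
    - {"delta_pos": [1.85,0,0],"dr": [0,0,0],"fingers": 0.9}

```text
time: 13.58
tool_pos: [0.449, 0.1887, 0.0967]
tool_rot: [3.142, 0.0, 0.086]
contact_force: [-0.1, -0.5, -3.3]
opening: 0.0119
grip_force: 35.0
```

Run:
```python
from h import *
s=robot.observe();print(s["time"],s["tool_pos"],s["tool_rot"],s["contact_force"],s["torque"])
I={n:viewer.read_camera(n)[:,:,::-1] for n in("wrist","scene","side")}
for n in I: cv2.imwrite(f"pics/{n}5.png",I[n])
H=np.zeros((600,800,3),np.uint8)
H[:300]=cv2.resize(I["wrist"][0:150,120:520],(800,300),interpolation=2)
H[300:588,:360]=cv2.resize(I["scene"][110:206,200:320],(360,288),interpolation=2)
H[300:590,365:735]=cv2.resize(I["side"][200:258,280:354],(370,290),interpolation=2)
cv2.imwrite("pics/m5.png",H)
```

```text
13.575 [0.4490048  0.18874466 0.09674006] [3.14156963e+00 2.09742641e-05 8.55671629e-02] [-0.09451295 -0.49888673 -3.28828952] [ 0.02476863  0.14337592 -0.01666238]
```

View pics/m5.png

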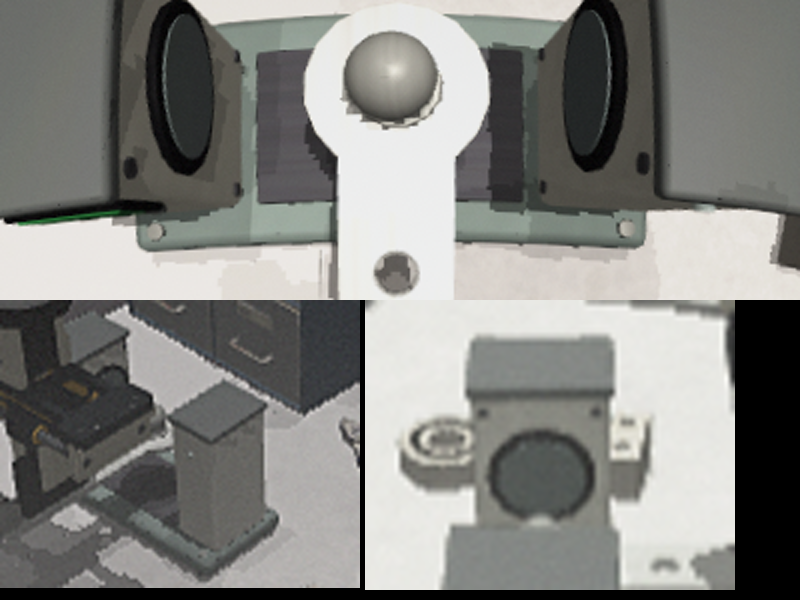

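The wrist view shows the nose between the pillars with the ball at zoomed (391,77). The left and right windows are centred near (186,87) and (595,83), and nothing is touching. I'll compare these against the model projection.

Run:
```python
from h import *
from scipy.optimize import least_squares
p=viewer.camera_params("wrist")
Z=lambda X:(proj("wrist",X,p)-[120,0])*2
def W(q,l):
    c,s=np.cos(q[2]),np.sin(q[2]);return np.array([q[0]+c*l[0]-s*l[1],q[1]+s*l[0]+c*l[1],l[2]])
g=[.5638,.1985,np.radians(4.9)]
for sgn in(1,-1):
  for r in (.02,.024):
    c=np.array([Z(W(g,(r*np.cos(a),sgn*.052,.095+r*np.sin(a)))) for a in np.linspace(0,6.28,90)])
    print("win",sgn,r,"u",c[:,0].min().round(),c[:,0].max().round(),"v",c[:,1].min().round(),c[:,1].max().round())
obs=[((-.033,.0535,.141),(112,207)),((-.033,-.0535,.141),(660,205)),((-.033,.0535,.022),(243,208)),((-.033,-.0535,.022),(540,207)),((-.046,.1,.022),(138,246)),((-.046,-.1,.022),(646,244))]
for l,o in obs: print(l,Z(W(g,l)).round(1),o)
f=least_squares(lambda q:np.concatenate([Z(W(q,l))-o for l,o in obs]),g,x_scale=[.01,.01,.01],loss="soft_l1",f_scale=3)
print(f.x.round(4),np.degrees(f.x[2]),f.fun.round(1))
s=robot.observe();t=s["tool_rot"][2]
b=atz("wrist",(120+391/2,77/2),.0947,p);pk=np.array(s["tool_pos"])+[.115*np.cos(t),.115*np.sin(t),-.002]
print("ball",b.round(4),"pocket",pk.round(4))
for G in(g,f.x):
  c,ss=np.cos(G[2]),np.sin(G[2]);d=b[:2]-G[:2];print("ball in gauge mm",((c*d[0]+ss*d[1])*1e3).round(1),((-ss*d[0]+c*d[1])*1e3).round(1))
```

```text
win 1 0.02 u 174.0 220.0 v 15.0 160.0
win 1 0.024 u 168.0 223.0 v 0.0 175.0
win -1 0.02 u 574.0 621.0 v 15.0 160.0
win -1 0.024 u 571.0 627.0 v 1.0 175.0
(-0.033, 0.0535, 0.141) [122.  204.3] (112, 207)
(-0.033, -0.0535, 0.141) [674. 205.] (660, 205)
(-0.033, 0.0535, 0.022) [254.7 213. ] (243, 208)
(-0.033, -0.0535, 0.022) [538.4 213.2] (540, 207)
(-0.046, 0.1, 0.022) [142.8 253. ] (138, 246)
(-0.046, -0.1, 0.022) [649.8 253.3] (646, 244)
[0.5643 0.2011 0.0889] 5.095232692808154 [-1.1 -4.2  3.  -5.7  5.4  4.  -7.8  3.6 -0.6  6.5 -1.6  6.3]
ball [0.5637 0.2002 0.0947] pocket [0.5635 0.1985 0.0948]
ball in gauge mm 0.0 1.7
ball in gauge mm -0.7 -0.9
```

The ball is within about 1 mm of the beam centre on every axis, the tray is level and there is clearance all round. I'll let it settle and then hand in.

>>> step_arm:
  increments:
    - {"delta_pos": [0,-0.03,0],"dr": [0,0,0],"fingers": 0.9}
    - {"delta_pos": [0,-0.03,0],"dr": [0,0,0],"fingers": 0.9}
    - {"delta_pos": [0,-0.03,0],"dr": [0,0,0],"fingers": 0.9}
    - {"delta_pos": [0,-0.03,0],"dr": [0,0,0],"fingers": 0.9}
    - {"delta_pos": [0,-0.03,0],"dr": [0,0,0],"fingers": 0.9}

```text
time: 14.35
tool_pos: [0.4491, 0.189, 0.0967]
tool_rot: [-3.142, -0.0, 0.086]
contact_force: [-0.1, -0.6, -2.8]
opening: 0.0119
grip_force: 35.0
```

Run:
```python
from h import *
s=robot.observe();print(s["tool_pos"],s["qvel"].round(3),s["contact_force"])
a=cv2.imread("pics/wrist5.png").astype(int);b=viewer.read_camera("wrist")[:,:,::-1].astype(int)
print("ball area change",abs(a-b)[10:65,285:345].mean())
print(robot.hand_in())
```

```text
[0.44908273 0.18902974 0.09674238] [-0.    -0.     0.001 -0.001  0.002  0.001] [-0.14719536 -0.6187206  -2.83234299]
ball area change 2.7234343434343433
the job is handed in; nothing more can be done
None
```

I handed the job in at about 14 s: the keeper is drawn back to its stop, and the tray is held level and still between the pillars, with the ball in its pocket about 1 mm or less from the beam centre by my camera measurements; no verdict was returned.

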